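# Load the spacer tubs into the stow tube

### The job

Load the stow tube on the van counter with the two slim spacer tubs from the turntable: first the short slim one, then the long slim one on top of it, right way up. Push the long one down so that it drives the short one and the stiff plug deeper until all is fully home against the closed bottom, then let go. Leave the wide tub standing where it is.

Things in the scene. Friction and masses are not known exactly. Their poses are not given: they have to be found in the camera images.
- tube_mouth (a point): Centre of the upright fixed grey stow tube's mouth, at rim height (112 mm above the counter), z up. Bore 44 mm, flared over the top 15 mm to 62 inside, 70 outside. In it a flat plug slides, held by friction (bears the tubs' weight; 4 N pushes it down). Its top starts 36 to 46 mm below the rim and stops at 92 mm. Fully home, the long tub on the short one stands 48 mm out of the mouth.
- short_mid (a point): Centre (half-way up) of the short slim tub: closed upright plastic cylinder, flat white lid, diameter 36, height 50 mm, 30 g; z up its axis. The three tubs stand on a fixed 220 mm aluminium turntable, top 30 mm above the counter, which does not turn, in a ring 70 mm from its middle, 121 mm between centres, in any order.
- long_mid (a point): Centre (half-way up) of the long slim tub: closed upright plastic cylinder, flat white lid, diameter 36, height 90 mm, 55 g; z up its axis. Stands on the turntable.
- wide_mid (a point): Centre (half-way up) of the wide tub, to be left alone; too wide for the tube: closed upright plastic cylinder, flat white lid, diameter 66, height 60 mm; z up its axis. Stands on the turntable. Also on the counter, not used: a trowel beyond the turntable, a grout float to the left, a flat tile to the right, none over 75 mm high.
Mind the look-alikes: they are no part of the job. Of the things like the part that bears short_mid, leave any that is black, blue or purple; of the rest the larger one is meant.

How it is judged:
By the outcome, as a careful person would: the job done as asked, in the order asked, and still so for the second after the job is handed in, with the robot touching nothing.
It also fails if it takes over 54 s, if anything falls off the work surface, if the arm or the gripper's body presses on something with over 40 N, if the wrist force passes 120 N, or if a joint passes its speed limit or range.

### The arm

A 6-joint arm with a two-finger parallel gripper is mounted at the origin on the work surface. World frame = base frame: x ahead of the robot, y to its left, z up, the work surface at z = 0. Lengths are in m, angles in degrees, forces in N, time in s.
With the tool pointing down it reaches from about 0.225 to 0.725 m from the base axis. Payload 3.1 kg.
Tool frame: the origin (TCP) lies on the centre line of the jaws, within the pads' length; the fingertips stand arm.nose_length ahead of it and the grasp point (between the pads) lies 6 mm ahead of it (arm.nose_length is the distance from the TCP to the fingertips, in m); z points along the fingers, y is the line along which they close (so a half turn about z gives the same grasp; the last joint's range is limited). The gripper opens to 85 mm and grips with 20 to 120 N. Pads are 22 mm wide; open, the fingers measure 114 mm over their backs; the gripper's body (76 mm by 85 mm) begins 54 mm behind the grasp point. The pads swing forward as they close: fully open they stand 13 mm farther back than shut.
Start: joints at [67.277, 2.75, 5.684, 92.934, 0, 82.678], TCP at [0.139, 0.506, 0.256] pointing down, gripper open.
Joint ranges: [-166.93, 166.93], [-56.73, 111.36], [-69.38, 81.34], [-121.58, 131.49], [-85.45, 84.26], [-180, 180]. Speed limits (degrees/s): [159.86, 159.86, 180, 180, 180, 180].

### API

Orientations are given as a 3x3 rotation matrix whose columns are the frame's x, y, z axes.
In Python, from plant import arm gives the robot as it stands.
- The arm moves only by the tool arm_command, never from a script. Its argument "targets" is a list of rows, each a list of 7 numbers: the closure, from -1 (fully open) to 1 (shut), then the shift along the tool's x, y, z normalised to -1 to 1, where 1 is 0.5 m, then the turn, a rotation vector about the tool's x, y, z normalised to -1 to 1, where 1 is 2 rad. A call has 1 to 8 rows; each row is the pose to reach, as a shift and turn from the pose commanded when the call began, along the tool's axes at that moment; what a row does not reach only later rows make up. A row lasts 1/10 s, in which the tool goes at most 50 mm and 8.59 degrees, less where a joint would pass 70% of its speed; a pose out of reach is approached as far as the arm can. A call with a number of a shift or a turn outside -1 to 1 is refused whole. A call with a gripper value outside its range is refused whole. The fingers move at their own pace and stop on an object; "squeeze" is the grip in N (left out, the last holds). Time passes only in rows, so rows that repeat a pose let the fingers close. It gives the time, the measured TCP pose, the force, the opening and the grip force at its end, in the units of the state.
- arm.sense(): the state, without advancing time (a new reading comes with each control period).
- arm.camera(name): name is "scene" or "top"; returns the picture (384x512x3 uint8, red, green, blue); there is no depth.
- arm.camera_params(name): a dict with "fx", "fy", "cx", "cy" (pixels), "position" and "rotation" of the camera in the world. Camera axes: x right, y up, looking along -z (the intrinsics and any distortion apply to the point x, -y, -z); pixel columns grow to the right and rows downward; lengths in m; the calibration is good to about 2 mm. A picture is of the moment at which its call begins. camera_params takes no time and is no camera call.
- arm.sign_off(): hands the job in; it is judged then, once.
Trained networks look in the newest picture that a camera, given by its name, has taken for a name from the list of things; names that differ only in an ending like _2 or _b are one class to them, and where a whole thing is asked for, a point or a joint stands for the part that bears it (a point fixed in the world has none). Each returns a list of dicts, best first, with "confidence" (0 to 1); they miss things now and then, are a little off and sometimes report something else, mostly with a low value. They report only what shows in the picture. A call takes as long as a camera call. They do not tell look-alikes from the thing itself.
- arm.masks_of(camera, thing): "region" (384x512 bool, what is visible of it) and "pixel" ([column, row] in pixels, amid what is visible of it).
- arm.pinpoint(camera, thing): "pixel" ([column, row] in pixels: a listed point, or the origin of a listed thing).
The state is a dict: "time": time; "joint_positions": joint angles; "joint_vel": joint speeds; "joint_efforts": joint torques, N m; "ee_pos": TCP position; "eef_rot": TCP orientation; "ft_force": force on the tool from outside, world axes, zero at the start; "wrist_torque": the same for the moment, N m; "opening": finger opening in m; "grasp_force": force on a finger pad.
Only numpy, scipy, OpenCV 4.12 (cv2) and the standard library are available. Lean on these libraries where they do the work, as an engineer would, in place of code of your own. Each camera call takes 0.05 s, during which the arm holds its last target. There are 200 camera calls.

## Working session

There is one attempt and no reset: what is moved stays moved. The work goes in short steps, Python scripts to look and compute and a tool call to move; the robot and the scene stay as the last step left them, time stands still between calls to the robot, and variables do not carry over. Pictures are saved under pics/ and viewed, at most 10 in all, crops included, and the job is handed in when it is done.

Besides the shell and the picture viewer there is one more tool, called by a JSON object that holds its "op" and its "data", one argument or row to a line. arm_command: Moves the arm, as the interface text tells. Its arguments: {"type":"object","properties":{"targets":{"type":"array"},"squeeze":{"type":"number"}},"required":["targets"]}

```bash
mkdir -p pics; ls
cat > h.py <<'E'
import numpy as np, cv2
from plant import arm
def ray(cam,px):
    p=arm.camera_params(cam)
    d=np.array([(px[0]-p['cx'])/p['fx'],-(px[1]-p['cy'])/p['fy'],-1.])
    return np.array(p['position']),np.array(p['rotation'])@d
def at(cam,px,z):
    o,d=ray(cam,px); return o+d*(z-o[2])/d[2]
def proj(cam,P):
    p=arm.camera_params(cam); c=np.array(p['rotation']).T@(np.array(P)-p['position'])
    return np.array([p['cx']+p['fx']*c[0]/-c[2],p['cy']-p['fy']*c[1]/-c[2]])
E
python3 - <<'E'
from h import *
for c in('scene','top'):
    im=arm.camera(c); cv2.imwrite(f'pics/{c}0.png',cv2.resize(im[:,:,::-1],(800,600)))
    p=arm.camera_params(c); print(c,{k:np.round(v,3).tolist() for k,v in p.items()})
    for t,z in(('tube_mouth',.112),('short_mid',.055),('long_mid',.075),('wide_mid',.06)):
        for r in arm.pinpoint(c,t)[:4]:
            print(t,np.round(r['confidence'],2),np.round(r['pixel'],1),at(c,r['pixel'],z).round(3))
print(arm.nose_length); s=arm.sense(); print(s['time'],s['ee_pos'],s['eef_rot'])
E
```

```text
pics
scene {'fx': 455.55, 'fy': 455.55, 'cx': 256.011, 'cy': 192.502, 'position': [0.985, 0.298, 0.662], 'rotation': [[-0.455, -0.639, 0.62], [0.89, -0.33, 0.313], [0.004, 0.694, 0.72]]}
tube_mouth 0.74 [124.7 135.6] [ 0.491 -0.232  0.112]
short_mid 0.77 [274.3 182. ] [0.421 0.052 0.055]
short_mid 0.73 [305.3 188.4] [0.41  0.111 0.055]
short_mid 0.7 [292.5 218.2] [0.488 0.119 0.055]
short_mid 0.7 [351.  203.6] [0.407 0.199 0.055]
long_mid 0.47 [339.  259.8] [0.55  0.225 0.075]
wide_mid 0.75 [343.1 262.5] [0.541 0.231 0.06 ]
top {'fx': 438.575, 'fy': 438.575, 'cx': 250.77, 'cy': 192.092, 'position': [0.411, 0.025, 1.074], 'rotation': [[0.006, 0.997, -0.079], [-1.0, 0.006, -0.005], [-0.005, 0.079, 0.997]]}
tube_mouth 0.97 [377.9 199.2] [ 0.474 -0.249  0.112]
short_mid 0.58 [247.3 238.8] [0.384 0.038 0.055]
short_mid 0.58 [178.6 240. ] [0.38  0.197 0.055]
short_mid 0.54 [214.4 195. ] [0.485 0.115 0.055]
short_mid 0.5 [221.7 240.6] [0.38  0.097 0.055]
long_mid 0.66 [210.4 142.5] [0.605 0.124 0.075]
wide_mid 0.78 [165.9 166.7] [0.551 0.229 0.06 ]
0.025
0.5 [0.13943796 0.50613815 0.25626094] [[-9.64105539e-01  2.65519321e-01 -1.11747555e-06]
 [ 2.65519321e-01  9.64105537e-01 -6.50468771e-05]
 [-1.61938383e-05 -6.30087658e-05 -9.99999998e-01]]
```

View pics/scene0.png

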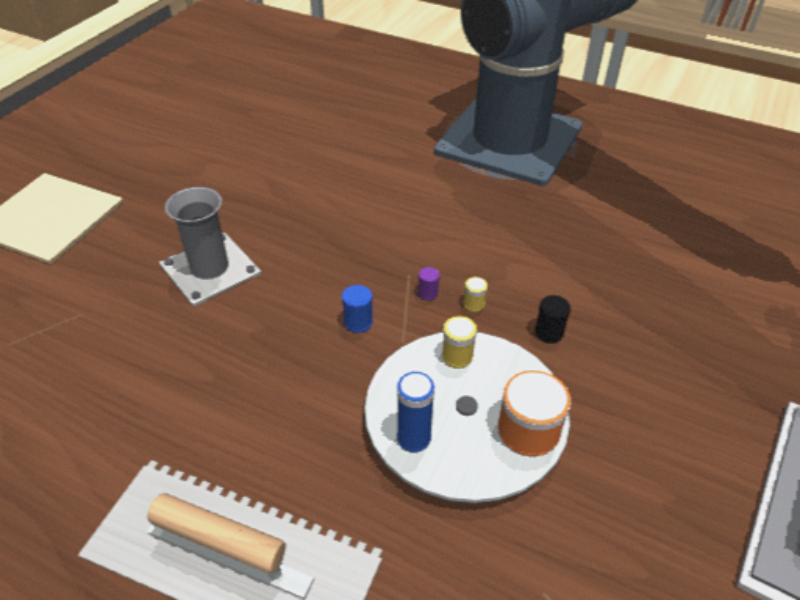

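View pics/top0.png

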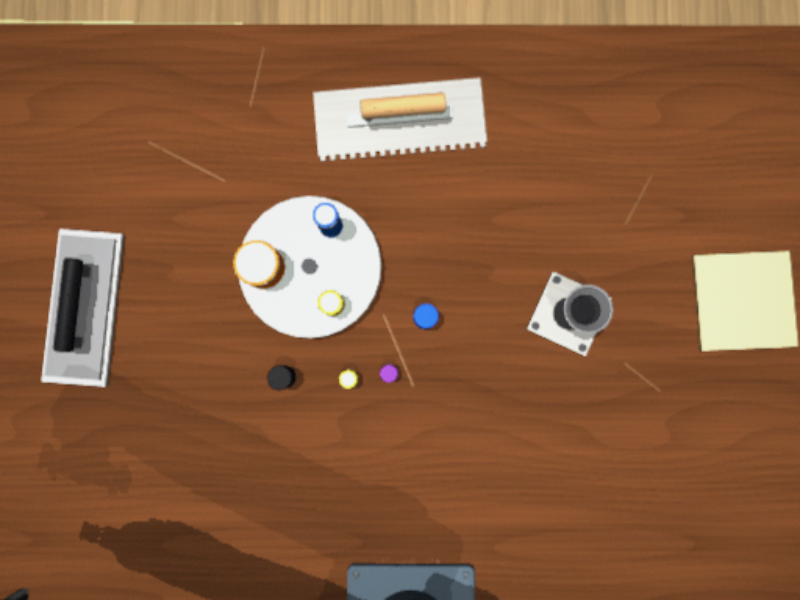

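The candidates for short_mid, in 512×384 scene pixels:
- purple at (274,182)
- small yellow on the counter at (305,188)
- yellow on the turntable at (293,218)
- black at (353,204)
- blue at (228,198)

Purple, black and blue are excluded. The larger of the two yellow ones stands on the turntable, so it is the one meant. I'll confirm that in a crop and fit the cylinders in both views.

```bash
cat >> h.py <<'E'
from scipy.optimize import minimize
def sil(cam,x,y,r,z0,z1,S=4):
    a=np.linspace(0,2*np.pi,60)
    P=[proj(cam,(x+r*np.cos(t),y+r*np.sin(t),z)) for z in(z0,z1) for t in a]
    m=np.zeros((384*S,512*S),np.uint8); h=cv2.convexHull(np.float32(P)*S+(S-1)/2).astype(np.int32)
    cv2.fillPoly(m,[h],1); return cv2.resize(m.astype(np.float32),(512,384),interpolation=cv2.INTER_AREA)
def fit(masks,x0,r,z0,z1):
    f=lambda q:sum(np.abs(sil(c,q[0],q[1],r,z0,z1)-m).sum()/m.sum() for c,m in masks.items())
    o=minimize(f,x0,method='Nelder-Mead',options=dict(initial_simplex=[x0,[x0[0]+.008,x0[1]],[x0[0],x0[1]+.008]],xatol=2e-4)); return o.x,o.fun
E
python3 - <<'E'
from h import *
ims={c:arm.camera(c) for c in('scene','top')}
G={'short':((.486,.117),.018,.03,.08,(22,35)),'long':((.592,.115),.018,.03,.12,(100,128)),'wide':((.546,.23),.033,.03,.09,(5,19))}
res={}
for n,(x0,r,z0,z1,(lo,hi)) in G.items():
    M={}
    for c,im in ims.items():
        hsv=cv2.cvtColor(im,cv2.COLOR_RGB2HSV)
        near=sil(c,*x0,r+.02,z0,z1)>.5
        m=((hsv[...,0]>=lo)&(hsv[...,0]<=hi)&(hsv[...,1]>90)&near).astype(np.uint8)
        k=cv2.convexHull(cv2.findNonZero(m)); h=np.zeros_like(m); cv2.fillPoly(h,[k],1); M[c]=h.astype(np.float32)
    res[n]=fit(M,list(x0),r,z0,z1); print(n,res[n],[fit({c:M[c]},list(x0),r,z0,z1)[0].round(4) for c in M])
for a,b in(('short','long'),('short','wide'),('long','wide')):print(a,b,np.linalg.norm(res[a][0]-res[b][0]))
# tube: triangulate + overlay
out=[]
for c,im in ims.items():
    big=cv2.resize(im[:,:,::-1],None,fx=4,fy=4,interpolation=cv2.INTER_CUBIC)
    a=np.linspace(0,2*np.pi,60)
    def ring(x,y,z,r,col): cv2.polylines(big,[np.int32([4*proj(c,(x+r*np.cos(t),y+r*np.sin(t),z))+1.5 for t in a])],True,col,1)
    ring(.474,-.249,.112,.035,(0,255,0))
    for n in G: ring(*res[n][0],G[n][3],G[n][1],(0,0,255))
    def crop(P,w=50): u,v=(4*proj(c,P)).astype(int); return cv2.resize(big[v-150:v+150,u-200:u+200],(400,300))
    out.append(np.hstack([crop((.474,-.249,.1)),crop((.47,.12,.06))]))
cv2.imwrite('pics/ov.png',np.vstack(out))
E
```

```text
Traceback (most recent call last):
  File "h.py", line 20, in fit
    o=minimize(f,x0,method='Nelder-Mead',options=dict(initial_simplex=[x0,[x0[0]+.008,x0[1]],[x0[0],x0[1]+.008]],xatol=2e-4)); return o.x,o.fun
  File "h.py", line 19, in <lambda>
    f=lambda q:sum(np.abs(sil(c,q[0],q[1],r,z0,z1)-m).sum()/m.sum() for c,m in masks.items())
               ~~~^^^^^^^^^^^^^^^^^^^^^^^^^^^^^^^^^^^^^^^^^^^^^^^^^^^^^^^^^^^^^^^^^^^^^^^^^^^
  File "h.py", line 19, in <genexpr>
    f=lambda q:sum(np.abs(sil(c,q[0],q[1],r,z0,z1)-m).sum()/m.sum() for c,m in masks.items())
                          ~~~^^^^^^^^^^^^^^^^^^^^^
  File "h.py", line 15, in sil
    P=[proj(cam,(x+r*np.cos(t),y+r*np.sin(t),z)) for z in(z0,z1) for t in a]
       ~~~~^^^^^^^^^^^^^^^^^^^^^^^^^^^^^^^^^^^^^
  File "h.py", line 10, in proj
    p=arm.camera_params(cam); c=np.array(p['rotation']).T@(np.array(P)-p['position'])
ValueError: time passes only in moves, steps and waits
```

```bash
sed -i 's/arm.camera_params(cam)/cp(cam)/; s/^from plant import arm/from plant import arm\nfrom functools import cache\n@cache\ndef cp(c): return arm.camera_params(c)/' h.py
cat > m.py <<'E'
from h import *
ims={c:arm.camera(c) for c in('scene','top')}
G={'short':((.486,.117),.018,.03,.08,(22,35)),'long':((.592,.115),.018,.03,.12,(100,128)),'wide':((.546,.23),.033,.03,.09,(5,19))}
res={}
for n,(x0,r,z0,z1,(lo,hi)) in G.items():
    M={}
    for c,im in ims.items():
        hsv=cv2.cvtColor(im,cv2.COLOR_RGB2HSV)
        near=sil(c,*x0,r+.02,z0,z1)>.5
        m=((hsv[...,0]>=lo)&(hsv[...,0]<=hi)&(hsv[...,1]>90)&near).astype(np.uint8)
        k=cv2.convexHull(cv2.findNonZero(m)); h=np.zeros_like(m); cv2.fillPoly(h,[k],1); M[c]=h.astype(np.float32)
    res[n]=fit(M,list(x0),r,z0,z1); print(n,res[n],[fit({c:M[c]},list(x0),r,z0,z1)[0].round(4) for c in M])
for a,b in(('short','long'),('short','wide'),('long','wide')):print(a,b,np.linalg.norm(res[a][0]-res[b][0]))
out=[]
for c,im in ims.items():
    big=cv2.resize(im[:,:,::-1],None,fx=4,fy=4,interpolation=cv2.INTER_CUBIC)
    a=np.linspace(0,2*np.pi,60)
    def ring(x,y,z,r,col): cv2.polylines(big,[np.int32([4*proj(c,(x+r*np.cos(t),y+r*np.sin(t),z))+1.5 for t in a])],True,col,1)
    ring(.474,-.249,.112,.035,(0,255,0))
    for n in G: ring(*res[n][0],G[n][3],G[n][1],(0,0,255))
    def crop(P): u,v=(4*proj(c,P)).astype(int); return big[v-150:v+150,u-200:u+200]
    out.append(np.hstack([crop((.474,-.249,.1)),crop((.47,.12,.06))]))
cv2.imwrite('pics/ov.png',np.vstack(out))
E
python3 m.py
```

```text
short (array([0.48692877, 0.12074683]), np.float64(0.32337844371795654)) [array([0.4856, 0.1209]), array([0.4875, 0.1208])]
long (array([0.60936768, 0.12568518]), np.float64(0.16454201936721802)) [array([0.6092, 0.1252]), array([0.6086, 0.1257])]
wide (array([0.54925507, 0.24915903]), np.float64(0.7528669834136963)) [array([0.5497, 0.2496]), array([0.5435, 0.2484])]
short long 0.12253845618021844
short wide 0.1427384275821492
long wide 0.13732922556721472
```

View pics/ov.png

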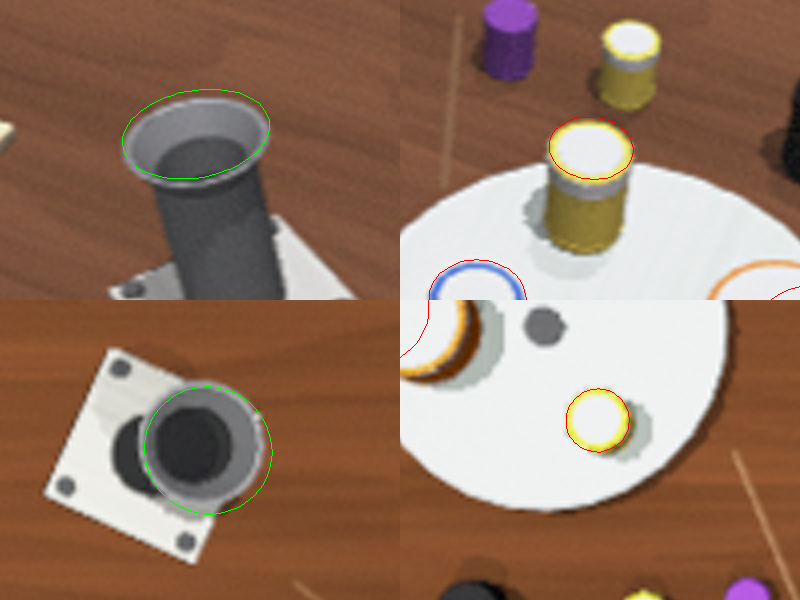

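Confirmed: the yellow tub on the turntable is clearly larger than the yellow one on the counter. The measured centres are:
- short (0.487, 0.121)
- long (0.609, 0.126), 122 mm from the short one, which agrees with the 121 mm given
- tube mouth, corrected by the overlay offsets in both views, about (0.478, -0.246)

Moving over the short tub.

{"op": "arm_command", "data": {
  "targets": [
    [-1,-0.8748,-0.5586,0.15,0,0,0],
    [-1,-0.8748,-0.5586,0.15,0,0,0],
    [-1,-0.8748,-0.5586,0.15,0,0,0],
    [-1,-0.8748,-0.5586,0.15,0,0,0],
    [-1,-0.8748,-0.5586,0.15,0,0,0],
    [-1,-0.8748,-0.5586,0.15,0,0,0],
    [-1,-0.8748,-0.5586,0.15,0,0,0],
    [-1,-0.8748,-0.5586,0.15,0,0,0]
  ],
  "squeeze": 40
}}

```text
time: 1.5
ee_pos: [0.4057, 0.2105, 0.1992]
eef_rot: [[-0.964, 0.266, 0.001], [0.266, 0.964, 0.001], [-0.001, 0.001, -1.0]]
ft_force: [0.0, 1.1, 0.3]
opening: 0.0855
grasp_force: 0.0
```

{"op": "arm_command", "data": {
  "targets": [
    [-1,0,0,0,0,0,0],
    [-1,0,0,0,0,0,0],
    [-1,0,0,0,0,0,0]
  ]
}}

```text
time: 1.8
ee_pos: [0.404, 0.2128, 0.1993]
eef_rot: [[-0.964, 0.265, -0.0], [0.265, 0.964, 0.001], [0.0, 0.0, -1.0]]
ft_force: [0.1, 1.4, -0.0]
opening: 0.085
grasp_force: 0.0
```

{"op": "arm_command", "data": {
  "targets": [
    [-1,-0.2088,-0.1334,0.1,0,0,0],
    [-1,-0.2088,-0.1334,0.1,0,0,0],
    [-1,-0.2088,-0.1334,0.1,0,0,0],
    [-1,-0.2088,-0.1334,0.1,0,0,0],
    [-1,-0.2088,-0.1334,0.15,0,0,0],
    [-1,-0.2088,-0.1334,0.15,0,0,0]
  ]
}}

```text
time: 2.4
ee_pos: [0.4846, 0.1217, 0.1217]
eef_rot: [[-0.965, 0.263, -0.006], [0.263, 0.965, 0.0], [0.006, -0.001, -1.0]]
ft_force: [-0.1, -0.3, -0.1]
opening: 0.0853
grasp_force: 0.0
```

Run:
```python
from h import *
s=arm.sense(); print(s['ee_pos'],s['time'])
out=[]
for c in('scene','top'):
    im=arm.camera(c); big=cv2.resize(im[:,:,::-1],None,fx=4,fy=4)
    u,v=(4*proj(c,(.487,.121,.1))).astype(int); out.append(big[v-250:v+250,u-200:u+200])
cv2.imwrite('pics/a.png',np.hstack(out))
```

```text
[0.48463507 0.12172602 0.12174522] 2.4
```

View pics/a.png

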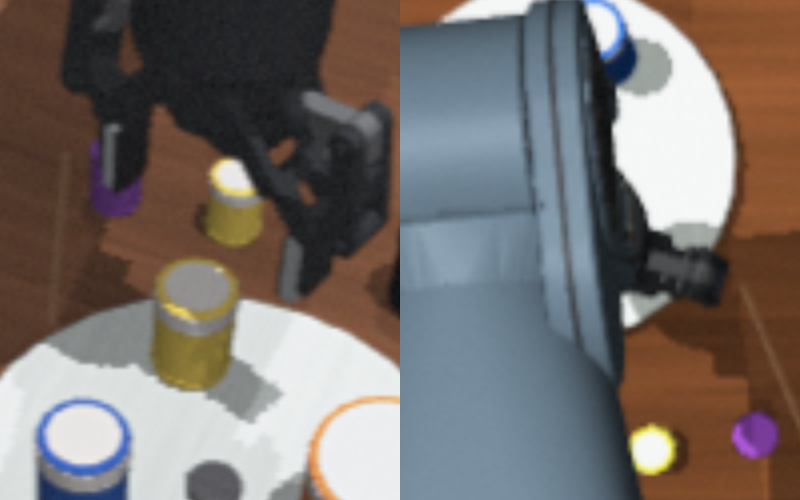

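The open jaws straddle the yellow tub in the scene view (crop 195,310), with both fingers clear. Descending and gripping.

{"op": "arm_command", "data": {
  "targets": [
    [-1,0,0,0.04,0,0,0],
    [-1,0,0,0.084,0,0,0],
    [-1,0,0,0.084,0,0,0],
    [1,0,0,0.084,0,0,0],
    [1,0,0,0.084,0,0,0],
    [1,0,0,0.084,0,0,0],
    [1,0,0,0.084,0,0,0],
    [1,0,0,0.084,0,0,0]
  ]
}}

```text
time: 3.3
ee_pos: [0.4888, 0.1203, 0.0839]
eef_rot: [[-0.964, 0.266, 0.003], [0.266, 0.964, 0.001], [-0.003, 0.001, -1.0]]
ft_force: [-1.0, 0.2, 6.2]
opening: 0.0349
grasp_force: 40.1
```

{"op": "arm_command", "data": {
  "targets": [
    [1,0,0,0,0,0,0],
    [1,0,0,0,0,0,0],
    [1,0,0,0,0,0,0],
    [1,0,0,0,0,0,0]
  ]
}}

```text
time: 3.7
ee_pos: [0.4887, 0.1203, 0.0838]
eef_rot: [[-0.964, 0.266, 0.003], [0.266, 0.964, 0.001], [-0.003, 0.001, -1.0]]
ft_force: [0.1, 0.0, 6.2]
opening: 0.0348
grasp_force: 40.2
```

{"op": "arm_command", "data": {
  "targets": [
    [1,0,0,-0.06,0,0,0],
    [1,0,0,-0.14,0,0,0],
    [1,0,0,-0.24,0,0,0],
    [1,0,0,-0.24,0,0,0]
  ]
}}

```text
time: 4.1
ee_pos: [0.4914, 0.1204, 0.2101]
eef_rot: [[-0.964, 0.266, 0.014], [0.266, 0.964, 0.001], [-0.013, 0.005, -1.0]]
ft_force: [1.0, -0.3, -1.2]
opening: 0.0348
grasp_force: 39.9
```

{"op": "arm_command", "data": {
  "targets": [
    [1,-0.0177,-0.0712,0,0,0,0],
    [1,-0.0373,-0.1497,0,0,0,0],
    [1,-0.0588,-0.236,0,0,0,0],
    [1,-0.0803,-0.3222,0,0,0,0],
    [1,-0.1019,-0.4088,0,0,0,0],
    [1,-0.1233,-0.4947,0,0,0,0],
    [1,-0.145,-0.5818,0,0,0,0],
    [1,-0.1635,-0.656,0,0,0,0]
  ]
}}

```text
time: 4.9
ee_pos: [0.4785, -0.2201, 0.2013]
eef_rot: [[-0.964, 0.267, -0.001], [0.267, 0.964, 0.0], [0.001, -0.0, -1.0]]
ft_force: [0.7, 1.3, -0.5]
opening: 0.0347
grasp_force: 40.0
```

{"op": "arm_command", "data": {
  "targets": [
    [1,-0.0139,-0.0558,0,0,0,0],
    [1,-0.0139,-0.0558,0,0,0,0],
    [1,-0.0139,-0.0558,0,0,0,0],
    [1,-0.0139,-0.0558,0,0,0,0]
  ]
}}

```text
time: 5.3
ee_pos: [0.4783, -0.2456, 0.2017]
eef_rot: [[-0.964, 0.265, -0.001], [0.265, 0.964, 0.001], [0.001, 0.001, -1.0]]
ft_force: [0.7, 0.5, 0.0]
opening: 0.0345
grasp_force: 40.0
```

Run:
```python
from h import *
s=arm.sense(); print(s['ee_pos'],s['time'],s['grasp_force'])
out=[]
for c in('scene','top'):
    im=arm.camera(c); big=cv2.resize(im[:,:,::-1],None,fx=4,fy=4)
    a=np.linspace(0,2*np.pi,60)
    for (x,y,z,r,col) in((.478,-.246,.112,.035,(0,255,0)),(*s['ee_pos'][:2],s['ee_pos'][2]-.054,.018,(0,0,255)),(*s['ee_pos'][:2],s['ee_pos'][2]-.004,.018,(0,0,255))):
        cv2.polylines(big,[np.int32([4*proj(c,(x+r*np.cos(t),y+r*np.sin(t),z))+1.5 for t in a])],True,col,1)
    u,v=(4*proj(c,(.478,-.246,.14))).astype(int); out.append(big[max(v-250,0):max(v-250,0)+500,u-200:u+200])
cv2.imwrite('pics/b.png',np.hstack(out))
```

```text
[ 0.47831562 -0.24560957  0.2016888 ] 5.3 40.04571318626404
```

View pics/b.png

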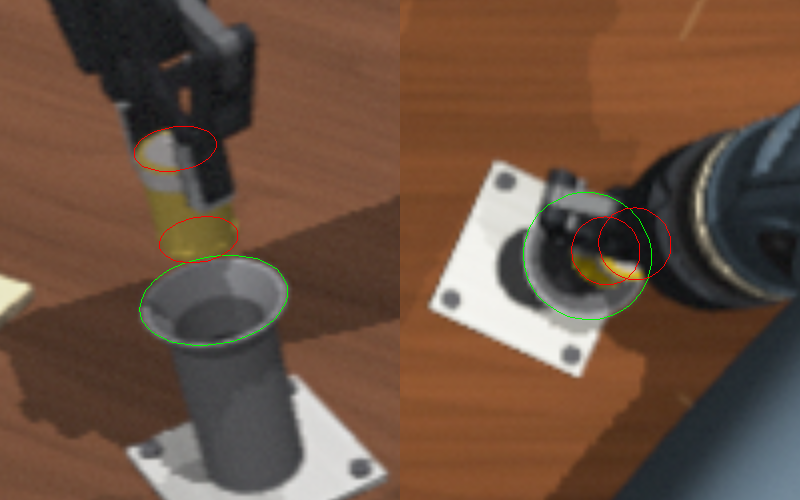

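The tub hangs centred over the mouth: the green ring lies on the rim and the red rings lie on the tub in both views. Lowering it until the tips are just above the rim.

{"op": "arm_command", "data": {
  "targets": [
    [1,0,0,0.04,0,0,0],
    [1,0,0,0.08,0,0,0],
    [1,0,0,0.11,0,0,0],
    [1,0,0,0.12,0,0,0],
    [1,0,0,0.124,0,0,0],
    [1,0,0,0.124,0,0,0]
  ]
}}

```text
time: 6.0
ee_pos: [0.4787, -0.2465, 0.1405]
eef_rot: [[-0.964, 0.265, 0.001], [0.265, 0.964, -0.0], [-0.001, -0.0, -1.0]]
ft_force: [-0.7, -0.1, -0.1]
opening: 0.0346
grasp_force: 40.0
```

Run:
```python
from h import *
im=arm.camera('scene'); big=cv2.resize(im[:,:,::-1],None,fx=6,fy=6)
u,v=(6*proj('scene',(.478,-.246,.12))).astype(int); cv2.imwrite('pics/c.png',big[v-250:v+250,u-250:u+250])
```

```text
(no output)
```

View pics/c.png

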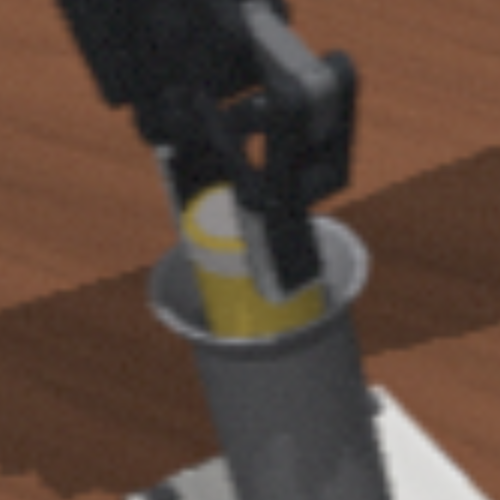

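The tub is in the mouth (crop 255,290) with the tips just above the rim and no contact force. Releasing here, for a guided drop of 1–2 cm.

{"op": "arm_command", "data": {
  "targets": [
    [-0.2,0,0,0,0,0,0],
    [-0.2,0,0,0,0,0,0],
    [-0.2,0,0,0,0,0,0],
    [-0.6,0,0,-0.04,0,0,0],
    [-1,0,0,-0.12,0,0,0],
    [-1,0,0,-0.2,0,0,0],
    [-1,0,0,-0.24,0,0,0],
    [-1,0,0,-0.24,0,0,0]
  ]
}}

```text
time: 6.85
ee_pos: [0.4802, -0.2478, 0.265]
eef_rot: [[-0.964, 0.266, 0.007], [0.266, 0.964, -0.005], [-0.008, -0.003, -1.0]]
ft_force: [0.9, -0.7, 0.1]
opening: 0.0854
grasp_force: 0.0
```

{"op": "arm_command", "data": {
  "targets": [
    [-1,-0.0052,0.074,0,0,0,0],
    [-1,-0.012,0.17,0,0,0,0],
    [-1,-0.0188,0.268,0,0,0,0],
    [-1,-0.0256,0.365,0,0,0,0],
    [-1,-0.0324,0.462,0,0,0,0],
    [-1,-0.0393,0.56,0,0,0,0],
    [-1,-0.0461,0.657,0,0,0,0],
    [-1,-0.052,0.74,0,0,0,0]
  ]
}}

```text
time: 7.65
ee_pos: [0.6016, 0.1057, 0.2581]
eef_rot: [[-0.964, 0.265, -0.002], [0.265, 0.964, 0.0], [0.002, -0.001, -1.0]]
ft_force: [-0.1, 0.1, 0.7]
opening: 0.0855
grasp_force: 0.0
```

{"op": "arm_command", "data": {
  "targets": [
    [-1,-0.0032,0.0462,0.05,0,0,0],
    [-1,-0.0032,0.0462,0.12,0,0,0],
    [-1,-0.0032,0.0462,0.14,0,0,0],
    [-1,-0.0032,0.0462,0.14,0,0,0],
    [-1,-0.0032,0.0462,0.14,0,0,0]
  ]
}}

```text
time: 8.15
ee_pos: [0.6095, 0.1244, 0.1907]
eef_rot: [[-0.964, 0.267, 0.0], [0.267, 0.964, -0.0], [-0.0, -0.0, -1.0]]
ft_force: [0.6, -0.1, 0.3]
opening: 0.0854
grasp_force: 0.0
```

Run:
```python
from h import *
s=arm.sense(); print(s['ee_pos'],s['time'])
im=arm.camera('scene'); big=cv2.resize(im[:,:,::-1],None,fx=4,fy=4)
tm=arm.camera('top'); tb=cv2.resize(tm[:,:,::-1],None,fx=4,fy=4)
def crop(b,c,P,h,w):
    u,v=(4*proj(c,P)).astype(int); return cv2.resize(b[v-h//2:v+h//2,u-w//2:u+w//2],(w,h))
L=np.vstack([crop(big,'scene',(.478,-.246,.12),300,400),crop(tb,'top',(.478,-.246,.12),300,400)])
cv2.imwrite('pics/d.png',np.hstack([L,crop(big,'scene',(.609,.126,.15),600,400)]))
```

```text
[0.60948892 0.12437255 0.19066895] 8.15
```

View pics/d.png

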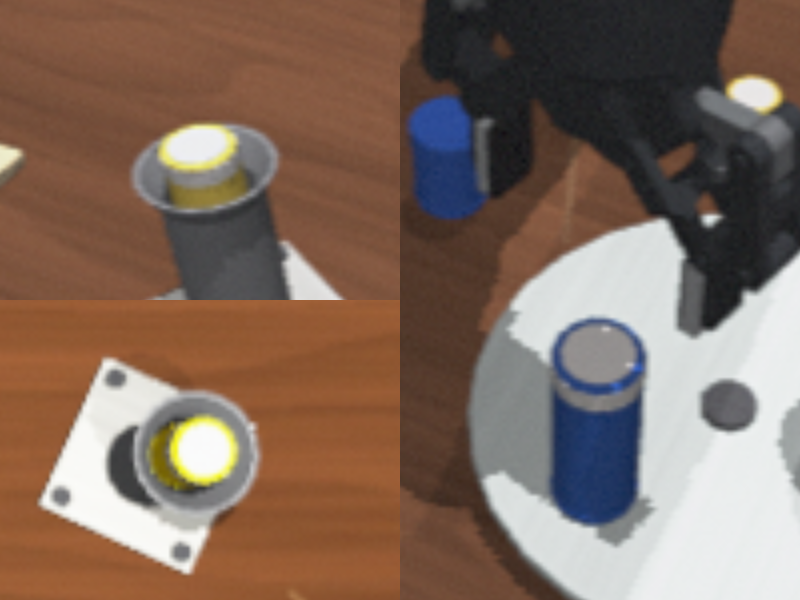

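The short tub sits upright in the tube with its lid slightly above the rim (crop 200,148). The jaws straddle the blue long tub (crop 598,420). Descending to grip its upper part.

{"op": "arm_command", "data": {
  "targets": [
    [-1,0,0,0.07,0,0,0],
    [-1,0,0,0.13,0,0,0],
    [-1,0,0,0.155,0,0,0],
    [-1,0,0,0.155,0,0,0],
    [1,0,0,0.155,0,0,0],
    [1,0,0,0.155,0,0,0],
    [1,0,0,0.155,0,0,0],
    [1,0,0,0.155,0,0,0]
  ],
  "squeeze": 60
}}

```text
time: 9.05
ee_pos: [0.6107, 0.1251, 0.1148]
eef_rot: [[-0.964, 0.266, 0.004], [0.266, 0.964, 0.0], [-0.003, 0.001, -1.0]]
ft_force: [0.4, 0.4, -0.2]
opening: 0.0346
grasp_force: 59.7
```

{"op": "arm_command", "data": {
  "targets": [
    [1,0,0,0,0,0,0],
    [1,0,0,0,0,0,0],
    [1,0,0,0,0,0,0]
  ]
}}

```text
time: 9.35
ee_pos: [0.6107, 0.1251, 0.1147]
eef_rot: [[-0.964, 0.266, 0.004], [0.266, 0.964, 0.0], [-0.004, 0.001, -1.0]]
ft_force: [0.0, -0.9, 5.6]
opening: 0.0348
grasp_force: 59.9
```

{"op": "arm_command", "data": {
  "targets": [
    [1,0,0,-0.06,0,0,0],
    [1,0,0,-0.15,0,0,0],
    [1,0,0,-0.24,0,0,0],
    [1,0,0,-0.276,0,0,0],
    [1,0,0,-0.276,0,0,0]
  ]
}}

```text
time: 9.85
ee_pos: [0.6112, 0.1253, 0.255]
eef_rot: [[-0.964, 0.265, 0.008], [0.265, 0.964, 0.001], [-0.007, 0.003, -1.0]]
ft_force: [0.4, -0.6, -1.5]
opening: 0.0344
grasp_force: 59.8
```

{"op": "arm_command", "data": {
  "targets": [
    [1,0.0052,-0.074,0,0,0,0],
    [1,0.012,-0.17,0,0,0,0],
    [1,0.0188,-0.268,0,0,0,0],
    [1,0.0256,-0.365,0,0,0,0],
    [1,0.0324,-0.462,0,0,0,0],
    [1,0.0393,-0.56,0,0,0,0],
    [1,0.0461,-0.657,0,0,0,0],
    [1,0.052,-0.74,0,0,0,0]
  ]
}}

```text
time: 10.65
ee_pos: [0.4841, -0.2262, 0.2476]
eef_rot: [[-0.964, 0.266, -0.004], [0.266, 0.964, 0.002], [0.004, 0.001, -1.0]]
ft_force: [0.4, 0.0, -0.8]
opening: 0.0345
grasp_force: 60.0
```

{"op": "arm_command", "data": {
  "targets": [
    [1,0.0032,-0.0462,0,0,0,0],
    [1,0.0032,-0.0462,0,0,0,0],
    [1,0.0032,-0.0462,0.02,0,0,0],
    [1,0.0032,-0.0462,0.04,0,0,0],
    [1,0.0032,-0.0462,0.04,0,0,0],
    [1,0.0032,-0.0462,0.04,0,0,0]
  ]
}}

```text
time: 11.25
ee_pos: [0.4784, -0.2452, 0.2294]
eef_rot: [[-0.965, 0.264, -0.002], [0.264, 0.965, 0.001], [0.002, 0.001, -1.0]]
ft_force: [-0.2, -0.4, -1.2]
opening: 0.0346
grasp_force: 60.0
```

Run:
```python
from h import *
s=arm.sense(); print(s['ee_pos'],s['eef_rot'],s['time'])
out=[]
for c in('scene','top'):
    im=arm.camera(c); big=cv2.resize(im[:,:,::-1],None,fx=4,fy=4)
    a=np.linspace(0,2*np.pi,60); e=s['ee_pos']
    for (x,y,z,r,col) in((.478,-.246,.112,.035,(0,255,0)),(e[0],e[1],e[2]-.085,.018,(0,0,255))):
        cv2.polylines(big,[np.int32([4*proj(c,(x+r*np.cos(t),y+r*np.sin(t),z))+1.5 for t in a])],True,col,1)
    u,v=(4*proj(c,(.478,-.246,.14))).astype(int); v0=max(v-250,0); out.append(big[v0:v0+500,u-200:u+200])
cv2.imwrite('pics/e.png',np.hstack(out))
```

```text
[ 0.47835039 -0.2451577   0.22937652] [[-9.64576550e-01  2.63796858e-01 -1.81570452e-03]
 [ 2.63794542e-01  9.64577848e-01  1.41901026e-03]
 [ 2.12571881e-03  8.89771082e-04 -9.99997345e-01]] 11.25
```

View pics/e.png

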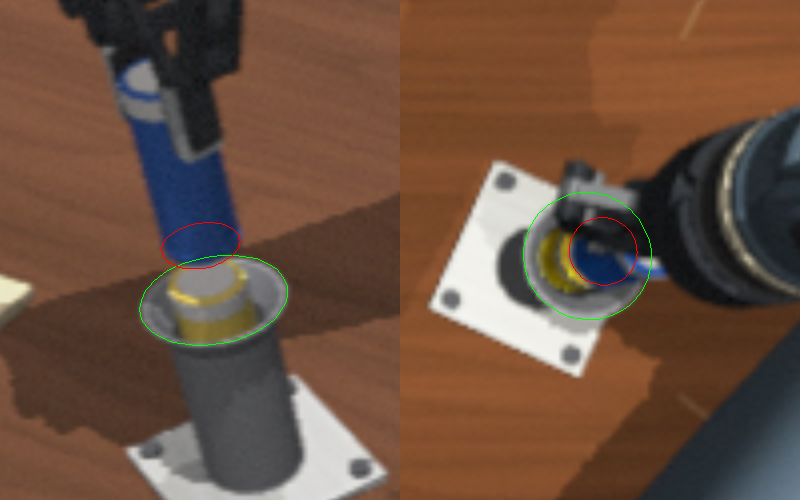

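The long tub is upright and coaxial with the tube, just above the short lid (crop 205,285). Lowering in steps and watching the force.

{"op": "arm_command", "data": {
  "targets": [
    [1,0,0,0.01,0,0,0],
    [1,0,0,0.02,0,0,0],
    [1,0,0,0.03,0,0,0],
    [1,0,0,0.04,0,0,0],
    [1,0,0,0.05,0,0,0],
    [1,0,0,0.06,0,0,0]
  ]
}}

```text
time: 11.95
ee_pos: [0.4786, -0.2466, 0.2011]
eef_rot: [[-0.964, 0.266, 0.001], [0.266, 0.964, -0.0], [-0.001, 0.0, -1.0]]
ft_force: [-1.2, 0.4, 4.3]
opening: 0.0344
grasp_force: 60.2
```

{"op": "arm_command", "data": {
  "targets": [
    [1,0,0,0.01,0,0,0],
    [1,0,0,0.02,0,0,0],
    [1,0,0,0.03,0,0,0],
    [1,0,0,0.04,0,0,0]
  ]
}}

```text
time: 12.35
ee_pos: [0.4786, -0.2466, 0.1803]
eef_rot: [[-0.964, 0.266, 0.0], [0.266, 0.964, -0.0], [-0.0, -0.0, -1.0]]
ft_force: [-1.3, 1.6, 3.5]
opening: 0.0344
grasp_force: 60.2
```

{"op": "arm_command", "data": {
  "targets": [
    [1,0,0,0.01,0,0,0],
    [1,0,0,0.02,0,0,0],
    [1,0,0,0.03,0,0,0],
    [1,0,0,0.04,0,0,0],
    [1,0,0,0.044,0,0,0]
  ]
}}

```text
time: 12.85
ee_pos: [0.4784, -0.2466, 0.1578]
eef_rot: [[-0.964, 0.266, -0.0], [0.266, 0.964, 0.0], [0.0, 0.0, -1.0]]
ft_force: [0.5, 1.4, 2.7]
opening: 0.0343
grasp_force: 60.1
```

{"op": "arm_command", "data": {
  "targets": [
    [1,0,0,0.003,0,0,0],
    [1,0,0,0.006,0,0,0],
    [1,0,0,0.006,0,0,0]
  ]
}}

```text
time: 13.15
ee_pos: [0.4784, -0.2466, 0.1553]
eef_rot: [[-0.964, 0.266, -0.0], [0.266, 0.964, 0.0], [0.0, 0.0, -1.0]]
ft_force: [-0.2, 0.5, 1.0]
opening: 0.0351
grasp_force: 60.1
```

{"op": "arm_command", "data": {
  "targets": [
    [1,0,0,0.003,0,0,0],
    [1,0,0,0.006,0,0,0],
    [1,0,0,0.006,0,0,0]
  ]
}}

```text
time: 13.45
ee_pos: [0.4789, -0.2467, 0.1546]
eef_rot: [[-0.964, 0.265, 0.002], [0.265, 0.964, -0.001], [-0.002, -0.0, -1.0]]
ft_force: [-1.0, 2.6, 9.1]
opening: 0.0344
grasp_force: 61.1
```

{"op": "arm_command", "data": {
  "targets": [
    [1,0,0,0.004,0,0,0],
    [1,0,0,0.008,0,0,0],
    [1,0,0,0.008,0,0,0]
  ]
}}

```text
time: 13.75
ee_pos: [0.4796, -0.2469, 0.1545]
eef_rot: [[-0.964, 0.265, 0.005], [0.265, 0.964, -0.003], [-0.006, -0.001, -1.0]]
ft_force: [-4.0, 4.0, 21.8]
opening: 0.0345
grasp_force: 62.3
```

Hard stop at TCP z 0.1545 with 22 N (0.155 was expected), so it is home. Relaxing, opening, and retreating upward.

{"op": "arm_command", "data": {
  "targets": [
    [1,0,0,-0.008,0,0,0],
    [1,0,0,-0.012,0,0,0],
    [-0.2,0,0,-0.012,0,0,0],
    [-0.4,0,0,-0.012,0,0,0],
    [-1,0,0,-0.012,0,0,0],
    [-1,0,0,-0.012,0,0,0],
    [-1,0,0,-0.012,0,0,0],
    [-1,0,0,-0.012,0,0,0]
  ]
}}

```text
time: 14.55
ee_pos: [0.4784, -0.2466, 0.1545]
eef_rot: [[-0.964, 0.266, -0.0], [0.266, 0.964, 0.0], [0.0, 0.0, -1.0]]
ft_force: [-0.1, -0.2, 0.8]
opening: 0.085
grasp_force: 0.0
```

{"op": "arm_command", "data": {
  "targets": [
    [-1,0,0,-0.06,0,0,0],
    [-1,0,0,-0.15,0,0,0],
    [-1,0,0,-0.25,0,0,0],
    [-1,0,0.1,-0.25,0,0,0],
    [-1,0,0.2,-0.25,0,0,0],
    [-1,0,0.3,-0.25,0,0,0],
    [-1,0,0.3,-0.25,0,0,0]
  ]
}}

```text
time: 15.25
ee_pos: [0.5193, -0.0966, 0.2801]
eef_rot: [[-0.966, 0.258, 0.001], [0.258, 0.966, 0.003], [-0.001, 0.003, -1.0]]
ft_force: [-0.7, -0.5, -0.0]
opening: 0.0853
grasp_force: 0.0
```

Run:
```python
from h import *
s=arm.sense(); print(s['ee_pos'],s['time'])
out=[]
for c in('scene','top'):
    im=arm.camera(c); big=cv2.resize(im[:,:,::-1],None,fx=4,fy=4)
    a=np.linspace(0,2*np.pi,60)
    for z in(.16,.112):
        cv2.polylines(big,[np.int32([4*proj(c,(.478+.018*np.cos(t),-.246+.018*np.sin(t),z))+1.5 for t in a])],True,(0,0,255),1)
    u,v=(4*proj(c,(.478,-.246,.14))).astype(int); v0=max(v-200,0); out.append(big[v0:v0+400,u-200:u+200])
cv2.imwrite('pics/f.png',np.hstack(out))
```

```text
[ 0.51934804 -0.09656345  0.28010912] 15.25
```

View pics/f.png

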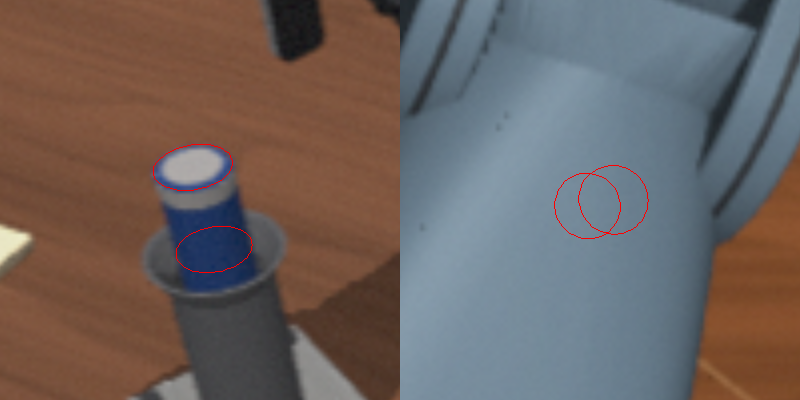

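The lid (crop 193,167) coincides with the ring drawn 48 mm above the rim. The long tub is upright, fully home and released.

```bash
python3 -c "
from plant import arm
print(arm.sign_off())"
```

```text
the job is handed in; nothing more can be done
None
```

I loaded the short yellow tub and then the long blue tub into the stow tube, pushed them down to the hard stop with the long lid 48 mm above the rim, released them, left the wide tub alone, and handed the job in at about 15 s.

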